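Plunger check of dispensing syringes at the wire bonder

TASK

Check the four empty hand syringes in the blue rack by pushing every plunger gently down as far as it will go. Exactly one of them sticks part-way: leave its plunger where it stopped and put that syringe into the red reject bin. The other three must be left standing in the rack with their plungers fully home, and the other things on the bench stay where they are.

Things in the scene. Friction and masses are not known exactly. Their poses are not given: they have to be found in the camera images.
- syringe_a: One of four alike-looking syringe barrels: opaque black with an orange band, 85 mm tall, 22 mm diameter, with a 26 mm diameter collar on its top 25 mm, 65 to 95 g with plunger. The origin is on its axis, half-way up the barrel (42.5 mm above its foot, 42.5 mm below the collar's top face); z points along the axis towards the plunger. It stands loosely in the rack and is best grasped by the collar, whose middle is 30 mm above the origin.
- plunger_a (a joint): How far the plunger of syringe_a is pushed in: 0 is drawn fully out, 0.030 m is fully home, its thumb disc down on the collar; it starts between 0 and 0.005. There is no spring: it stays where it is left. A free plunger slides at a steady push of 2 to 5 N (more when pushed fast); it is not known beforehand which plunger sticks: on that one something solid inside stops it at about 0.013, and no fair push (15 N) moves it farther.
- thumb_a (a point): Centre of the top face of the white thumb disc (22 mm diameter, 5 mm thick) on the plunger of syringe_a; the rod below it is 12 mm thick. With the plunger home this face is 5 mm above the collar's top face, with the plunger fully out 35 mm.
- syringe_b: One of four alike-looking syringe barrels: opaque black with an orange band, 85 mm tall, 22 mm diameter, with a 26 mm diameter collar on its top 25 mm, 65 to 95 g with plunger. The origin is on its axis, half-way up the barrel (42.5 mm above its foot, 42.5 mm below the collar's top face); z points along the axis towards the plunger. It stands loosely in the rack and is best grasped by the collar, whose middle is 30 mm above the origin.
- plunger_b (a joint): How far the plunger of syringe_b is pushed in: 0 is drawn fully out, 0.030 m is fully home, its thumb disc down on the collar; it starts between 0 and 0.005. There is no spring: it stays where it is left. A free plunger slides at a steady push of 2 to 5 N (more when pushed fast); it is not known beforehand which plunger sticks: on that one something solid inside stops it at about 0.013, and no fair push (15 N) moves it farther.
- thumb_b (a point): Centre of the top face of the white thumb disc (22 mm diameter, 5 mm thick) on the plunger of syringe_b; the rod below it is 12 mm thick. With the plunger home this face is 5 mm above the collar's top face, with the plunger fully out 35 mm.
- syringe_c: One of four alike-looking syringe barrels: opaque black with an orange band, 85 mm tall, 22 mm diameter, with a 26 mm diameter collar on its top 25 mm, 65 to 95 g with plunger. The origin is on its axis, half-way up the barrel (42.5 mm above its foot, 42.5 mm below the collar's top face); z points along the axis towards the plunger. It stands loosely in the rack and is best grasped by the collar, whose middle is 30 mm above the origin.
- plunger_c (a joint): How far the plunger of syringe_c is pushed in: 0 is drawn fully out, 0.030 m is fully home, its thumb disc down on the collar; it starts between 0 and 0.005. There is no spring: it stays where it is left. A free plunger slides at a steady push of 2 to 5 N (more when pushed fast); it is not known beforehand which plunger sticks: on that one something solid inside stops it at about 0.013, and no fair push (15 N) moves it farther.
- thumb_c (a point): Centre of the top face of the white thumb disc (22 mm diameter, 5 mm thick) on the plunger of syringe_c; the rod below it is 12 mm thick. With the plunger home this face is 5 mm above the collar's top face, with the plunger fully out 35 mm.
- syringe_d: One of four alike-looking syringe barrels: opaque black with an orange band, 85 mm tall, 22 mm diameter, with a 26 mm diameter collar on its top 25 mm, 65 to 95 g with plunger. The origin is on its axis, half-way up the barrel (42.5 mm above its foot, 42.5 mm below the collar's top face); z points along the axis towards the plunger. It stands loosely in the rack and is best grasped by the collar, whose middle is 30 mm above the origin.
- plunger_d (a joint): How far the plunger of syringe_d is pushed in: 0 is drawn fully out, 0.030 m is fully home, its thumb disc down on the collar; it starts between 0 and 0.005. There is no spring: it stays where it is left. A free plunger slides at a steady push of 2 to 5 N (more when pushed fast); it is not known beforehand which plunger sticks: on that one something solid inside stops it at about 0.013, and no fair push (15 N) moves it farther.
- thumb_d (a point): Centre of the top face of the white thumb disc (22 mm diameter, 5 mm thick) on the plunger of syringe_d; the rod below it is 12 mm thick. With the plunger home this face is 5 mm above the collar's top face, with the plunger fully out 35 mm.
- rack: Blue block fixed to the bench, 56 x 206 x 40 mm high (x, y, z), with a row of four holes 24 mm wide and 34 mm deep along its y axis at -75, -25, 25 and 75 mm, each holding one syringe (whose collar is 60 to 85 mm above the hole's floor, which is 6 mm above the bench). Origin at the centre of its underside, on the bench.
- reject_bin: Red open-topped box fixed to the bench, 150 x 190 x 55 mm high outside (x, y, z), walls 4 mm, floor about 4 mm thick. Empty. Origin at the centre of its underside, on the bench.
- wire_spool: Bystander: brass bonding-wire spool standing on the bench, 48 mm diameter, 28 mm high; origin at the centre of its underside.
- chip_tray: Bystander: flat black chip tray, 75 x 75 x 12 mm; origin at the centre of its underside.
- jar: Bystander: amber jar with a white cap, 48 mm diameter, 60 mm high; origin at the centre of its underside.
- driver: Bystander: small screwdriver lying on the bench, 150 mm long along its x axis; origin under its middle.
- pin_cup: Bystander: small steel bowl, 60 mm across, 40 mm high; origin at the centre of its underside.
There are look-alikes about, which are no part of the job. Leave any green or pink look-alike of the syringe_d alone.

How it is judged:
At the end, for the whole second after the job is handed in: The syringe that sticks is at rest inside the reject bin (its centre within the walls, less than 80 mm above the bench), its plunger pushed in to its jam (between 9.5 and 17.5 mm); the other three stand upright (within 0.15 rad) in the rack with their plungers pushed in at least 26.5 of 30 mm ((((x of syringe_a in the frame of reject_bin between -0.072 and 0.072 m and y of syringe_a in the frame of reject_bin between -0.092 and 0.092 m and z of syringe_a in the frame of reject_bin between 0 and 0.08 m and value of joint plunger_a between 0.0095 and 0.0175 m and linear speed of syringe_a below 0.03 m/s) and (x of syringe_b in the frame of rack between -0.012 and 0.012 m and y of syringe_b in the frame of rack between -0.095 and 0.095 m and z of syringe_b in the frame of rack between 0 and 0.055 m and angle between syringe_b's own z axis and vertical below 0.15 rad and value of joint plunger_b above 0.0265 m) and (x of syringe_c in the frame of rack between -0.012 and 0.012 m and y of syringe_c in the frame of rack between -0.095 and 0.095 m and z of syringe_c in the frame of rack between 0 and 0.055 m and angle between syringe_c's own z axis and vertical below 0.15 rad and value of joint plunger_c above 0.0265 m) and (x of syringe_d in the frame of rack between -0.012 and 0.012 m and y of syringe_d in the frame of rack between -0.095 and 0.095 m and z of syringe_d in the frame of rack between 0 and 0.055 m and angle between syringe_d's own z axis and vertical below 0.15 rad and value of joint plunger_d above 0.0265 m)) or ((x of syringe_b in the frame of reject_bin between -0.072 and 0.072 m and y of syringe_b in the frame of reject_bin between -0.092 and 0.092 m and z of syringe_b in the frame of reject_bin between 0 and 0.08 m and value of joint plunger_b between 0.0095 and 0.0175 m and linear speed of syringe_b below 0.03 m/s) and (x of syringe_a in the frame of rack between -0.012 and 0.012 m and y of syringe_a in the frame of rack between -0.095 and 0.095 m and z of syringe_a in the frame of rack between 0 and 0.055 m and angle between syringe_a's own z axis and vertical below 0.15 rad and value of joint plunger_a above 0.0265 m) and (x of syringe_c in the frame of rack between -0.012 and 0.012 m and y of syringe_c in the frame of rack between -0.095 and 0.095 m and z of syringe_c in the frame of rack between 0 and 0.055 m and angle between syringe_c's own z axis and vertical below 0.15 rad and value of joint plunger_c above 0.0265 m) and (x of syringe_d in the frame of rack between -0.012 and 0.012 m and y of syringe_d in the frame of rack between -0.095 and 0.095 m and z of syringe_d in the frame of rack between 0 and 0.055 m and angle between syringe_d's own z axis and vertical below 0.15 rad and value of joint plunger_d above 0.0265 m)) or ((x of syringe_c in the frame of reject_bin between -0.072 and 0.072 m and y of syringe_c in the frame of reject_bin between -0.092 and 0.092 m and z of syringe_c in the frame of reject_bin between 0 and 0.08 m and value of joint plunger_c between 0.0095 and 0.0175 m and linear speed of syringe_c below 0.03 m/s) and (x of syringe_a in the frame of rack between -0.012 and 0.012 m and y of syringe_a in the frame of rack between -0.095 and 0.095 m and z of syringe_a in the frame of rack between 0 and 0.055 m and angle between syringe_a's own z axis and vertical below 0.15 rad and value of joint plunger_a above 0.0265 m) and (x of syringe_b in the frame of rack between -0.012 and 0.012 m and y of syringe_b in the frame of rack between -0.095 and 0.095 m and z of syringe_b in the frame of rack between 0 and 0.055 m and angle between syringe_b's own z axis and vertical below 0.15 rad and value of joint plunger_b above 0.0265 m) and (x of syringe_d in the frame of rack between -0.012 and 0.012 m and y of syringe_d in the frame of rack between -0.095 and 0.095 m and z of syringe_d in the frame of rack between 0 and 0.055 m and angle between syringe_d's own z axis and vertical below 0.15 rad and value of joint plunger_d above 0.0265 m)) or ((x of syringe_d in the frame of reject_bin between -0.072 and 0.072 m and y of syringe_d in the frame of reject_bin between -0.092 and 0.092 m and z of syringe_d in the frame of reject_bin between 0 and 0.08 m and value of joint plunger_d between 0.0095 and 0.0175 m and linear speed of syringe_d below 0.03 m/s) and (x of syringe_a in the frame of rack between -0.012 and 0.012 m and y of syringe_a in the frame of rack between -0.095 and 0.095 m and z of syringe_a in the frame of rack between 0 and 0.055 m and angle between syringe_a's own z axis and vertical below 0.15 rad and value of joint plunger_a above 0.0265 m) and (x of syringe_b in the frame of rack between -0.012 and 0.012 m and y of syringe_b in the frame of rack between -0.095 and 0.095 m and z of syringe_b in the frame of rack between 0 and 0.055 m and angle between syringe_b's own z axis and vertical below 0.15 rad and value of joint plunger_b above 0.0265 m) and (x of syringe_c in the frame of rack between -0.012 and 0.012 m and y of syringe_c in the frame of rack between -0.095 and 0.095 m and z of syringe_c in the frame of rack between 0 and 0.055 m and angle between syringe_c's own z axis and vertical below 0.15 rad and value of joint plunger_c above 0.0265 m)))); the robot touches nothing.
It fails at once if the rack is loaded with more than 60 N (a plunger is rammed instead of pushed with feeling) (contact force between rack and anything else above 60 N).
It fails at once if the spool, chip tray, jar, screwdriver or bowl is shifted by more than 30 mm (distance of any of wire_spool, chip_tray, jar, driver, pin_cup from where it was at the start of the episode above 0.03 m).
It also fails if it takes over 56 s, if anything falls off the work surface, if the arm or the gripper's body presses on something with over 40 N, if the wrist force passes 120 N, or if a joint passes its speed limit or range.

ROBOT

A 6-joint arm with a two-finger parallel gripper is mounted at the origin on the work surface. World frame = base frame: x ahead of the robot, y to its left, z up, the work surface at z = 0. Lengths are in m, angles in rad, forces in N, time in s.
With the tool pointing down it reaches from about 0.325 to 0.875 m from the base axis. Payload 4.4 kg.
Tool frame: the origin (TCP) lies at the very end of the fingers, on their centre line; the grasp point (between the pads) lies 19 mm behind it (manip.pinch_z is the distance from the TCP to the grasp point, in m); z points along the fingers, y is the line along which they close (so a half turn about z gives the same grasp; the last joint's range is limited). The gripper opens to 85 mm and grips with 20 to 120 N. Pads are 22 mm wide; open, the fingers measure 114 mm over their backs; the gripper's body (76 mm by 85 mm) begins 54 mm behind the grasp point. The pads swing forward as they close: fully open they stand 13 mm farther back than shut.
Start: joints at [1.038, 0.207, 1.542, -0, 1.393, -0.15], TCP at [0.215, 0.533, 0.231] pointing down, gripper open.
Joint ranges: [-2.73, 2.73], [-0.86, 2.22], [0.23, 2.46], [-1.11, 4.25], [0.08, 2.63], [-2.82, 2.82]. Speed limits (rad/s): [2.79, 2.79, 3.14, 3.14, 3.14, 3.14].

INTERFACE

Orientations are given as [roll, pitch, yaw] about the fixed x, y, z axes, in that order (R = Rz(yaw) Ry(pitch) Rx(roll)).
In Python, from plant import manip, vision, recognise, silhouettes, place_of gives the robot as it stands.
- The arm moves only by the tool drive_tool, never from a script. Its argument "commands" is a list of rows, each an object with "delta_pos": the shift along the tool's x, y, z in mm, a list of three; "angular": the turn, a rotation vector about the tool's x, y, z in degrees, a list of three; "fingers": the closure in counts, from 0 (fully open) to 255 (shut). In form: [{"delta_pos": [tx, ty, tz], "angular": [ax, ay, az], "fingers": fingers}, ...]. A call has 1 to 12 rows; each row is the pose to reach, as a shift and turn from the pose commanded when the call began, along the tool's axes at that moment; what a row does not reach only later rows make up. A row lasts 1/10 s, in which the tool goes at most 50 mm and 8.59 degrees, less where a joint would pass 70% of its speed; a pose out of reach is approached as far as the arm can. A call with a gripper value outside its range is refused whole. The fingers move at their own pace and stop on an object; "force" is the grip in N (left out, the last holds). Time passes only in rows, so rows that repeat a pose let the fingers close. It gives the time, the measured TCP pose, the force, the opening and the grip force at its end, in the units of the state.
- manip.get_state(): the state, without advancing time (a new reading comes with each control period).
- vision.read_camera(name): name is "side" or "top" or "wrist"; returns (picture, depth): 480x640x3 uint8, red, green, blue; 480x640 float32, m along the optical axis (not along the pixel's ray), 0 where there is no reading.
- vision.camera_info(name): a dict with "fx", "fy", "cx", "cy" (pixels), "R" (3x3) and "t" (3): a world point X has camera coordinates R X + t. Camera axes: x right, y down, z forward; pixel columns grow to the right and rows downward; lengths in m; the calibration is good to about 2 mm. A picture is of the moment at which its call begins: read the wrist's pose just before it. camera_info takes no time and is no camera call; for the wrist camera it gives the pose at the moment of the call.
- manip.job_done(): hands the job in; it is judged then, once.
Trained networks look in the newest picture that a camera, given by its name, has taken for a name from the list of things; names that differ only in an ending like _2 or _b are one class to them, and where a whole thing is asked for, a point or a joint stands for the part that bears it (a point fixed in the world has none). Each returns a list of dicts, best first, with "score" (0 to 1); they miss things now and then, are a little off and sometimes report something else, mostly with a low value. They report only what shows in the picture. A call takes as long as a camera call. They do not tell look-alikes from the thing itself.
- recognise(camera, thing): "pixel" ([column, row] in pixels, amid what is visible of it).
- silhouettes(camera, thing): "pixels" (480x640 bool, what is visible of it) and "pixel" ([column, row] in pixels, amid what is visible of it).
- place_of(camera, thing): "pixel" ([column, row] in pixels: a listed point, or the origin of a listed thing).
The state is a dict: "time": time; "q": joint angles; "qd": joint speeds; "tau": joint torques, N m; "tcp_pos": TCP position; "ee_rot": TCP orientation; "force": force on the tool from outside, world axes, zero at the start; "wrist_torque": the same for the moment, N m; "gripper_width": finger opening in m; "gripper_force": force on a finger pad.
Only numpy, scipy, OpenCV 4.12 (cv2) and the standard library are available. Lean on these libraries where they do the work, as an engineer would, in place of code of your own. Each camera call takes 0.05 s, during which the arm holds its last target. There are 200 camera calls.

## Working session

There is one attempt and no reset: what is moved stays moved. The work goes in short steps, Python scripts to look and compute and a tool call to move; the robot and the scene stay as the last step left them, time stands still between calls to the robot, and variables do not carry over. Pictures are saved under pics/ and viewed, at most 10 in all, crops included, and the job is handed in when it is done.

Besides the shell and the picture viewer there is one more tool, called after "Request:" by a JSON object that holds its "name" and its "arguments", one argument or row to a line. drive_tool: Moves the arm, as the interface text tells. Its arguments: {"type":"object","properties":{"commands":{"type":"array","items":{"type":"object","properties":{"delta_pos":{"type":"array","items":{"type":"number"}},"angular":{"type":"array","items":{"type":"number"}},"fingers":{"type":"number"}}}},"force":{"type":"number"}},"required":["commands"]}

```bash
mkdir -p pics
cat > h.py <<'E'
import numpy as np, cv2
from plant import manip, vision, recognise, silhouettes, place_of
def world(cam,px,d,info=None):
    i=info or vision.camera_info(cam)
    u,v=px
    p=np.array([(u-i["cx"])/i["fx"]*d,(v-i["cy"])/i["fy"]*d,d])
    return np.array(i["R"]).T@(p-np.array(i["t"]))
def cloud(cam,dep,info):
    v,u=np.mgrid[:480,:640]
    p=np.stack([(u-info["cx"])/info["fx"]*dep,(v-info["cy"])/info["fy"]*dep,dep],-1)
    return (p-np.array(info["t"]))@np.array(info["R"])
E
python3 - <<'E'
from h import *
s=manip.get_state(); print(s)
for c in ("top","side"):
    p,d=vision.read_camera(c); cv2.imwrite(f"pics/{c}0.png",p[:,:,::-1]); np.savez(f"{c}0.npz",p=p,d=d)
    i=vision.camera_info(c); print(c,i)
    X=cloud(c,d,i)
    for th in ("thumb_a","syringe_a"):
        for r in place_of(c,th):
            u,v=np.round(r["pixel"]).astype(int); print(th,r["score"].__round__(2),u,v,X[min(v,479),min(u,639)].round(3), p[min(v,479),min(u,639)])
E
```

```text
{'time': 0.0, 'q': array([ 1.03751033e+00,  2.07455693e-01,  1.54298809e+00, -1.40826487e-05,
        1.39350260e+00, -1.50517116e-01]), 'qd': array([ 2.00755217e-04,  7.36138221e-04, -4.19931485e-04,  1.57545977e-03,
        3.78505414e-05, -1.11823704e-03]), 'tau': array([ 3.15977341e-04, -3.83049667e+01, -2.91589934e+01, -2.47874268e-04,
        1.10037075e-02,  7.01324609e-06]), 'tcp_pos': array([0.21438217, 0.53270489, 0.23008932]), 'ee_rot': array([-3.13926346e+00, -3.39240928e-04,  2.75882587e+00]), 'force': array([-1.54178723,  0.4374681 ,  0.16297804]), 'wrist_torque': array([ 0.05485737,  0.01935691, -0.00090626]), 'gripper_force': 0.0, 'gripper_width': 0.08548072126698532}
top {'fx': 474.1302213041929, 'fy': 474.1302213041929, 'cx': 318.24916023058455, 'cy': 234.2740603744236, 'R': array([[ 0.00531961, -0.99974229, -0.02206916],
       [-0.99763942, -0.00379486, -0.06856517],
       [ 0.06846375,  0.02238181, -0.99740251]]), 't': array([-0.00508119,  0.57297009,  1.10426063])}
thumb_a 0.63 421 280 [ 0.469 -0.224  0.121] [125 124 125]
thumb_a 0.56 358 254 [ 0.524 -0.09   0.
[... 843 characters left out ...]
 -0.57643525]]), 't': array([-0.43071401,  0.29712383,  0.57653536])}
thumb_a 0.8 359 296 [ 0.491 -0.184  0.126] [222 218 224]
thumb_a 0.77 342 278 [ 0.503 -0.138  0.124] [221 218 223]
thumb_a 0.75 376 320 [ 0.473 -0.234  0.126] [228 225 229]
thumb_a 0.69 324 346 [ 0.394 -0.217  0.121] [229 128 164]
thumb_a 0.67 406 265 [ 0.6   -0.181  0.121] [ 82 137  91]
thumb_a 0.49 326 262 [ 0.513 -0.091  0.123] [227 222 227]
syringe_a 0.87 344 315 [ 0.496 -0.15   0.061] [53 51 64]
syringe_a 0.67 360 336 [ 0.482 -0.198  0.062] [22 20 26]
syringe_a 0.66 326 295 [ 0.507 -0.096  0.06 ] [54 54 62]
syringe_a 0.65 373 359 [ 0.463 -0.241  0.062] [6 0 6]
syringe_a 0.6 325 385 [ 0.384 -0.229  0.064] [130  65  43]
```

```bash
python3 - <<'E'
from h import *
for c in ("top","side"):
    z=np.load(f"{c}0.npz"); p,d=z["p"],z["d"]; X=cloud(c,d,vision.camera_info(c))
    m=(X[...,2]>.105)&(X[...,2]<.14)&(d>0)&(p.min(-1)>90)&(p.max(-1).astype(int)-p.min(-1)<30)&(abs(X[...,0]-.5)<.08)&(X[...,1]<-.06)&(X[...,1]>-.26)
    n,l,st,ce=cv2.connectedComponentsWithStats(m.astype(np.uint8))
    for k in range(1,n):
        if st[k,4]>20:
            Q=X[l==k]; print(c,st[k,4],ce[k].round(1),"mid",((Q[:,:2].min(0)+Q[:,:2].max(0))/2).round(4),"mean",Q.mean(0).round(4),"size",np.ptp(Q[:,:2],axis=0).round(3),"ztop",np.percentile(Q[:,2],[50,85]).round(4))
    if c=="top":
        # rack (blue) top & bin (red)
        for nm,mm in (("rack",(p[...,2]>p[...,0].astype(int)+40)&(X[...,2]>.03)&(X[...,2]<.05)),("bin",(p[...,0]>p[...,1].astype(int)+50)&(p[...,0]>p[...,2].astype(int)+50)&(X[...,2]>.045)&(X[...,2]<.065))):
            Q=X[mm][:,:2].astype(np.float32)*1000; print(nm,len(Q),cv2.minAreaRect(Q))
E
python3 -c "
import cv2,numpy as np
a=cv2.imread('pics/top0.png');b=cv2.imread('pics/side0.png')
cv2.imwrite('pics/both.png',cv2.resize(np.vstack([a[60:420],b[150:460]]),(570,597)))
cv2.imwrite('pics/crop.png',cv2.resize(np.hstack([a[190:340,320:470],b[230:430,270:470][:150]]),None,fx=2.2,fy=2.2))"
```

```text
top 79 [357.7 257.5] mid [ 0.5164 -0.0892] mean [ 0.5163 -0.0896  0.1228] size [0.019 0.019] ztop [0.123  0.1251]
top 79 [380.1 264.5] mid [ 0.5017 -0.1379] mean [ 0.5017 -0.1371  0.1243] size [0.019 0.019] ztop [0.1244 0.1263]
top 79 [402.6 271.6] mid [ 0.487  -0.1846] mean [ 0.4869 -0.185   0.1243] size [0.019 0.02 ] ztop [0.1243 0.1262]
top 83 [425.4 278.6] mid [ 0.4725 -0.233 ] mean [ 0.4722 -0.233   0.1244] size [0.019 0.021] ztop [0.1247 0.1262]
rack 1383 ((494.1917724609375, -161.41893005371094), (205.54925537109375, 55.969078063964844), 72.82012939453125)
bin 316 ((544.687744140625, 199.15847778320312), (148.49880981445312, 188.02903747558594), 9.320192337036133)
side 148 [328.  263.9] mid [ 0.5161 -0.0928] mean [ 0.5143 -0.0942  0.1203] size [0.022 0.022] ztop [0.1234 0.1246]
side 176 [342.4 281.9] mid [ 0.5006 -0.1404] mean [ 0.4995 -0.142   0.121 ] size [0.021 0.021] ztop [0.1244 0.1257]
side 207 [358.2 302.1] mid [ 0.4867 -0.1876] mean [ 0.4848 -0.1892  0.1212] size [0.023 0.022] ztop [0.1244 0.1257]
side 232 [376.2 324.5] mid [ 0.4714 -0.2355] mean [ 0.4701 -0.2368  0.122 ] size [0.021 0.021] ztop [0.1252 0.1264]
```

View pics/both.png

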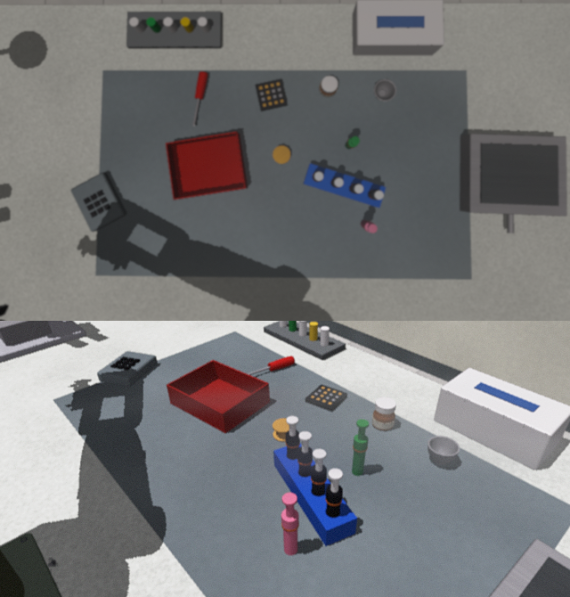

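View pics/crop.png

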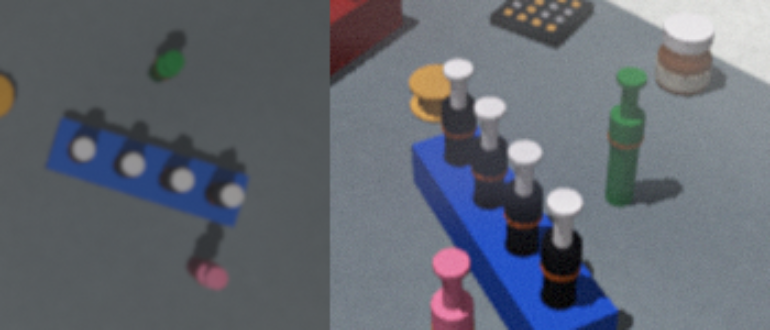

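Candidates in the top view: black syringes with white thumbs at (358,257), (380,264), (403,272) and (425,279). The look-alikes are green at (398,216) and pink at (412,316), which I leave alone. The crop shows the four black ones standing in the blue rack, and the measured hole pitch and heights (126 mm) fit. The red bin is centred at (0.545, 0.199).

```bash
cat >> h.py <<'E'
from scipy.spatial.transform import Rotation as Ro
HO={k:(np.array([.4942,-.1614])+s*np.array([.2955,.9553])) for k,s in zip("1234",(.075,.025,-.025,-.075))}
def go(x,y,z,yaw=72.8):
    s=manip.get_state(); R=Ro.from_euler("xyz",s["ee_rot"])
    T=Ro.from_euler("xyz",[180,0,yaw],degrees=True)
    print("t",round(s["time"],2),"tcp",s["tcp_pos"].round(4),"F",s["force"].round(2),"delta mm",(R.inv().apply(np.array([x,y,z])-s["tcp_pos"])*1000).round(1),"ang",np.degrees((R.inv()*T).as_rotvec()).round(2))
E
python3 -c "
from h import *
print(HO); go(*HO['1'],.16)"
```

```text
{'1': array([ 0.5163625, -0.0897525]), '2': array([ 0.5015875, -0.1375175]), '3': array([ 0.4868125, -0.1852825]), '4': array([ 0.4720375, -0.2330475])}
t 0.3 tcp [0.2146 0.5332 0.2309] F [-0.28  0.01  0.73] delta mm [-512.6 -465.1   71.2] ang [-4.000e-02  3.000e-02  8.527e+01]
```

Request:
{"name": "drive_tool", "arguments": {
  "commands": [
    {"delta_pos": [-40, -36, 0], "angular": [0, 0, 8], "fingers": 255},
    {"delta_pos": [-76, -69, 0], "angular": [0, 0, 16], "fingers": 255},
    {"delta_pos": [-112, -102, 0], "angular": [0, 0, 24], "fingers": 255},
    {"delta_pos": [-148, -134, 0], "angular": [0, 0, 32], "fingers": 255},
    {"delta_pos": [-184, -167, 0], "angular": [0, 0, 40], "fingers": 255},
    {"delta_pos": [-220, -200, 0], "angular": [0, 0, 48], "fingers": 255},
    {"delta_pos": [-256, -232, 0], "angular": [0, 0, 56], "fingers": 255},
    {"delta_pos": [-292, -265, 0], "angular": [0, 0, 64], "fingers": 255},
    {"delta_pos": [-328, -298, 0], "angular": [0, 0, 72], "fingers": 255},
    {"delta_pos": [-364, -330, 0], "angular": [0, 0, 80], "fingers": 255},
    {"delta_pos": [-400, -363, 10], "angular": [0, 0, 85.3], "fingers": 255},
    {"delta_pos": [-436, -396, 20], "angular": [0, 0, 85.3], "fingers": 255}
  ]
}}

```text
time: 1.5
tcp_pos: [0.4723, 0.0011, 0.2117]
ee_rot: [3.14, -0.001, 1.268]
force: [0.3, 0.4, -0.8]
gripper_width: -0.0
gripper_force: 0.0
```

```bash
python3 -c "
from h import *
go(*HO['1'],.14)"
```

```text
t 1.5 tcp [0.4723 0.0011 0.2117] F [ 0.35  0.44 -0.81] delta mm [-73.6  69.   71.8] ang [ 0.12 -0.03 -0.14]
```

Request:
{"name": "drive_tool", "arguments": {
  "commands": [
    {"delta_pos": [-36, 34, 10], "angular": [0, 0, 0], "fingers": 255},
    {"delta_pos": [-73, 68, 30], "angular": [0, 0, 0], "fingers": 255},
    {"delta_pos": [-74, 69, 60], "angular": [0, 0, 0], "fingers": 255},
    {"delta_pos": [-74, 69, 72], "angular": [0, 0, 0], "fingers": 255},
    {"delta_pos": [-74, 69, 72], "angular": [0, 0, 0], "fingers": 255},
    {"delta_pos": [-74, 69, 72], "angular": [0, 0, 0], "fingers": 255}
  ]
}}

```text
time: 2.1
tcp_pos: [0.5152, -0.087, 0.1398]
ee_rot: [-3.142, -0.0, 1.271]
force: [0.0, -0.6, 0.3]
gripper_width: 0.0
gripper_force: 0.0
```

```bash
python3 -c "
from h import *
go(*HO['1'],.116)"
```

```text
t 2.1 tcp [ 0.5152 -0.087   0.1398] F [ 0.03 -0.6   0.25] delta mm [-2.3  2.  23.8] ang [-0.   -0.01  0.04]
```

Request:
{"name": "drive_tool", "arguments": {
  "commands": [
    {"delta_pos": [-2.3, 2, 6], "angular": [0, 0, 0], "fingers": 255},
    {"delta_pos": [-2.3, 2, 11], "angular": [0, 0, 0], "fingers": 255},
    {"delta_pos": [-2.3, 2, 14], "angular": [0, 0, 0], "fingers": 255},
    {"delta_pos": [-2.3, 2, 16], "angular": [0, 0, 0], "fingers": 255},
    {"delta_pos": [-2.3, 2, 18], "angular": [0, 0, 0], "fingers": 255},
    {"delta_pos": [-2.3, 2, 20], "angular": [0, 0, 0], "fingers": 255},
    {"delta_pos": [-2.3, 2, 22], "angular": [0, 0, 0], "fingers": 255},
    {"delta_pos": [-2.3, 2, 24], "angular": [0, 0, 0], "fingers": 255}
  ]
}}

```text
time: 2.9
tcp_pos: [0.5175, -0.091, 0.1164]
ee_rot: [3.139, -0.0, 1.27]
force: [-1.1, 0.1, 5.6]
gripper_width: 0.0
gripper_force: 2.5
```

Request:
{"name": "drive_tool", "arguments": {
  "commands": [
    {"delta_pos": [0, 0, 1], "angular": [0, 0, 0], "fingers": 255},
    {"delta_pos": [0, 0, 2], "angular": [0, 0, 0], "fingers": 255},
    {"delta_pos": [0, 0, 3], "angular": [0, 0, 0], "fingers": 255}
  ]
}}

```text
time: 3.2
tcp_pos: [0.517, -0.0908, 0.1129]
ee_rot: [3.14, -0.0, 1.27]
force: [-0.6, 0.1, 4.8]
gripper_width: -0.0001
gripper_force: 2.5
```

Sliding steadily at 5 N. I'll carry on in small steps through the jam zone.

Request:
{"name": "drive_tool", "arguments": {
  "commands": [
    {"delta_pos": [0, 0, 1], "angular": [0, 0, 0], "fingers": 255},
    {"delta_pos": [0, 0, 2], "angular": [0, 0, 0], "fingers": 255},
    {"delta_pos": [0, 0, 3], "angular": [0, 0, 0], "fingers": 255}
  ]
}}

```text
time: 3.5
tcp_pos: [0.5168, -0.0908, 0.1094]
ee_rot: [3.141, -0.0, 1.27]
force: [-0.1, 1.0, 5.1]
gripper_width: -0.0003
gripper_force: 2.5
```

Request:
{"name": "drive_tool", "arguments": {
  "commands": [
    {"delta_pos": [0, 0, 2], "angular": [0, 0, 0], "fingers": 255},
    {"delta_pos": [0, 0, 4], "angular": [0, 0, 0], "fingers": 255},
    {"delta_pos": [0, 0, 6], "angular": [0, 0, 0], "fingers": 255},
    {"delta_pos": [0, 0, 8], "angular": [0, 0, 0], "fingers": 255},
    {"delta_pos": [0, 0, 10], "angular": [0, 0, 0], "fingers": 255}
  ]
}}

```text
time: 4.0
tcp_pos: [0.5167, -0.0907, 0.0993]
ee_rot: [3.141, -0.0, 1.27]
force: [-0.1, 1.2, 5.0]
gripper_width: -0.0001
gripper_force: 2.5
```

Request:
{"name": "drive_tool", "arguments": {
  "commands": [
    {"delta_pos": [0, 0, 1], "angular": [0, 0, 0], "fingers": 255},
    {"delta_pos": [0, 0, 2], "angular": [0, 0, 0], "fingers": 255},
    {"delta_pos": [0, 0, 2.5], "angular": [0, 0, 0], "fingers": 255}
  ]
}}

```text
time: 4.3
tcp_pos: [0.5166, -0.0907, 0.0967]
ee_rot: [3.142, -0.0, 1.27]
force: [-0.6, 0.8, 4.3]
gripper_width: -0.0002
gripper_force: 2.5
```

Request:
{"name": "drive_tool", "arguments": {
  "commands": [
    {"delta_pos": [0, 0, 0.5], "angular": [0, 0, 0], "fingers": 255},
    {"delta_pos": [0, 0, 1], "angular": [0, 0, 0], "fingers": 255},
    {"delta_pos": [0, 0, 1], "angular": [0, 0, 0], "fingers": 255}
  ]
}}

```text
time: 4.6
tcp_pos: [0.5171, -0.0909, 0.0966]
ee_rot: [3.14, 0.0, 1.27]
force: [-0.8, 0.2, 8.0]
gripper_width: 0.0003
gripper_force: 3.9
```

Home, at z 0.0965 with the force rising. On to syringe 2.

Request:
{"name": "drive_tool", "arguments": {
  "commands": [
    {"delta_pos": [0, 0, -20], "angular": [0, 0, 0], "fingers": 255},
    {"delta_pos": [0, 0, -42], "angular": [0, 0, 0], "fingers": 255},
    {"delta_pos": [-25, 0, -42], "angular": [0, 0, 0], "fingers": 255},
    {"delta_pos": [-50, 0, -42], "angular": [0, 0, 0], "fingers": 255},
    {"delta_pos": [-50, 0, -42], "angular": [0, 0, 0], "fingers": 255},
    {"delta_pos": [-50, 0, -42], "angular": [0, 0, 0], "fingers": 255}
  ]
}}

```text
time: 5.2
tcp_pos: [0.5008, -0.1384, 0.1367]
ee_rot: [-3.139, -0.001, 1.269]
force: [0.0, 0.1, -0.0]
gripper_width: 0.0002
gripper_force: 0.0
```

```bash
python3 -c "
from h import *
go(*HO['2'],.116)"
```

```text
t 5.2 tcp [ 0.5008 -0.1384  0.1367] F [ 0.01  0.13 -0.03] delta mm [ 1.   0.6 20.7] ang [-0.12 -0.03 -0.11]
```

Request:
{"name": "drive_tool", "arguments": {
  "commands": [
    {"delta_pos": [1, 0, 5], "angular": [0, 0, 0], "fingers": 255},
    {"delta_pos": [1, 0, 9], "angular": [0, 0, 0], "fingers": 255},
    {"delta_pos": [1, 0, 11], "angular": [0, 0, 0], "fingers": 255},
    {"delta_pos": [1, 0, 13], "angular": [0, 0, 0], "fingers": 255},
    {"delta_pos": [1, 0, 15], "angular": [0, 0, 0], "fingers": 255},
    {"delta_pos": [1, 0, 17], "angular": [0, 0, 0], "fingers": 255},
    {"delta_pos": [1, 0, 19], "angular": [0, 0, 0], "fingers": 255},
    {"delta_pos": [1, 0, 21], "angular": [0, 0, 0], "fingers": 255}
  ]
}}

```text
time: 6.0
tcp_pos: [0.5022, -0.1376, 0.1168]
ee_rot: [3.141, 0.0, 1.27]
force: [0.4, 0.8, 2.1]
gripper_width: -0.0003
gripper_force: 1.0
```

Request:
{"name": "drive_tool", "arguments": {
  "commands": [
    {"delta_pos": [0, 0, 1], "angular": [0, 0, 0], "fingers": 255},
    {"delta_pos": [0, 0, 2], "angular": [0, 0, 0], "fingers": 255},
    {"delta_pos": [0, 0, 3], "angular": [0, 0, 0], "fingers": 255}
  ]
}}

```text
time: 6.3
tcp_pos: [0.502, -0.1376, 0.1138]
ee_rot: [3.141, 0.0, 1.27]
force: [-0.2, 0.3, 2.3]
gripper_width: 0.0002
gripper_force: 1.0
```

Request:
{"name": "drive_tool", "arguments": {
  "commands": [
    {"delta_pos": [0, 0, 1], "angular": [0, 0, 0], "fingers": 255},
    {"delta_pos": [0, 0, 2], "angular": [0, 0, 0], "fingers": 255}
  ]
}}

```text
time: 6.5
tcp_pos: [0.5034, -0.1381, 0.1135]
ee_rot: [3.138, 0.0, 1.27]
force: [-0.9, 0.5, 11.5]
gripper_width: -0.0001
gripper_force: 6.1
```

Syringe 2 stops at z 0.1135 with 11.5 N, about 13 mm in, so it is the sticking one. Now 3 and 4.

Request:
{"name": "drive_tool", "arguments": {
  "commands": [
    {"delta_pos": [0, 0, -15], "angular": [0, 0, 0], "fingers": 255},
    {"delta_pos": [0, 0, -26], "angular": [0, 0, 0], "fingers": 255},
    {"delta_pos": [-25, 0, -26], "angular": [0, 0, 0], "fingers": 255},
    {"delta_pos": [-50, 0, -26], "angular": [0, 0, 0], "fingers": 255},
    {"delta_pos": [-50, 0, -26], "angular": [0, 0, 0], "fingers": 255},
    {"delta_pos": [-50, 0, -26], "angular": [0, 0, 0], "fingers": 255}
  ]
}}

```text
time: 7.1
tcp_pos: [0.487, -0.1854, 0.1377]
ee_rot: [-3.141, -0.001, 1.269]
force: [-0.6, 0.1, -0.5]
gripper_width: -0.0
gripper_force: 0.0
```

```bash
python3 -c "
from h import *
go(*HO['3'],.116)"
```

```text
t 7.1 tcp [ 0.487  -0.1854  0.1377] F [-0.64  0.06 -0.54] delta mm [ 0.  -0.2 21.7] ang [-0.01 -0.03 -0.11]
```

Request:
{"name": "drive_tool", "arguments": {
  "commands": [
    {"delta_pos": [0, 0, 6], "angular": [0, 0, 0], "fingers": 255},
    {"delta_pos": [0, 0, 10], "angular": [0, 0, 0], "fingers": 255},
    {"delta_pos": [0, 0, 12], "angular": [0, 0, 0], "fingers": 255},
    {"delta_pos": [0, 0, 14], "angular": [0, 0, 0], "fingers": 255},
    {"delta_pos": [0, 0, 16], "angular": [0, 0, 0], "fingers": 255},
    {"delta_pos": [0, 0, 18], "angular": [0, 0, 0], "fingers": 255},
    {"delta_pos": [0, 0, 20], "angular": [0, 0, 0], "fingers": 255},
    {"delta_pos": [0, 0, 22], "angular": [0, 0, 0], "fingers": 255}
  ]
}}

```text
time: 7.9
tcp_pos: [0.4873, -0.1853, 0.1158]
ee_rot: [3.141, 0.0, 1.27]
force: [-0.2, 2.0, 3.3]
gripper_width: 0.0002
gripper_force: 2.0
```

Request:
{"name": "drive_tool", "arguments": {
  "commands": [
    {"delta_pos": [0, 0, 1], "angular": [0, 0, 0], "fingers": 255},
    {"delta_pos": [0, 0, 2], "angular": [0, 0, 0], "fingers": 255},
    {"delta_pos": [0, 0, 3], "angular": [0, 0, 0], "fingers": 255}
  ]
}}

```text
time: 8.2
tcp_pos: [0.4872, -0.1853, 0.1127]
ee_rot: [3.142, -0.0, 1.27]
force: [-0.3, 0.6, 4.0]
gripper_width: 0.0004
gripper_force: 2.0
```

Request:
{"name": "drive_tool", "arguments": {
  "commands": [
    {"delta_pos": [0, 0, 1], "angular": [0, 0, 0], "fingers": 255},
    {"delta_pos": [0, 0, 2], "angular": [0, 0, 0], "fingers": 255}
  ]
}}

```text
time: 8.4
tcp_pos: [0.4872, -0.1853, 0.1107]
ee_rot: [3.141, 0.0, 1.27]
force: [0.4, -0.6, 3.8]
gripper_width: 0.0001
gripper_force: 2.0
```

Free; press home.

Request:
{"name": "drive_tool", "arguments": {
  "commands": [
    {"delta_pos": [0, 0, 2], "angular": [0, 0, 0], "fingers": 255},
    {"delta_pos": [0, 0, 4], "angular": [0, 0, 0], "fingers": 255},
    {"delta_pos": [0, 0, 6], "angular": [0, 0, 0], "fingers": 255},
    {"delta_pos": [0, 0, 8], "angular": [0, 0, 0], "fingers": 255},
    {"delta_pos": [0, 0, 10], "angular": [0, 0, 0], "fingers": 255},
    {"delta_pos": [0, 0, 11.5], "angular": [0, 0, 0], "fingers": 255},
    {"delta_pos": [0, 0, 13], "angular": [0, 0, 0], "fingers": 255},
    {"delta_pos": [0, 0, 14], "angular": [0, 0, 0], "fingers": 255},
    {"delta_pos": [0, 0, 14.5], "angular": [0, 0, 0], "fingers": 255}
  ]
}}

```text
time: 9.3
tcp_pos: [0.4875, -0.1854, 0.0966]
ee_rot: [3.141, 0.0, 1.27]
force: [0.3, 1.3, 7.3]
gripper_width: 0.0001
gripper_force: 3.8
```

Request:
{"name": "drive_tool", "arguments": {
  "commands": [
    {"delta_pos": [0, 0, 0.5], "angular": [0, 0, 0], "fingers": 255},
    {"delta_pos": [0, 0, 1], "angular": [0, 0, 0], "fingers": 255},
    {"delta_pos": [0, 0, 1], "angular": [0, 0, 0], "fingers": 255}
  ]
}}

```text
time: 9.6
tcp_pos: [0.4882, -0.1858, 0.0967]
ee_rot: [3.139, 0.0, 1.27]
force: [-1.5, 0.8, 9.2]
gripper_width: 0.0001
gripper_force: 4.7
```

Request:
{"name": "drive_tool", "arguments": {
  "commands": [
    {"delta_pos": [0, 0, -20], "angular": [0, 0, 0], "fingers": 255},
    {"delta_pos": [0, 0, -42], "angular": [0, 0, 0], "fingers": 255},
    {"delta_pos": [-25, 0, -42], "angular": [0, 0, 0], "fingers": 255},
    {"delta_pos": [-50, 0, -42], "angular": [0, 0, 0], "fingers": 255},
    {"delta_pos": [-50, 0, -42], "angular": [0, 0, 0], "fingers": 255},
    {"delta_pos": [-50, 0, -42], "angular": [0, 0, 0], "fingers": 255}
  ]
}}

```text
time: 10.2
tcp_pos: [0.4717, -0.2329, 0.1364]
ee_rot: [-3.14, -0.001, 1.269]
force: [-0.4, 0.3, 0.4]
gripper_width: -0.0
gripper_force: 0.0
```

```bash
python3 -c "
from h import *
go(*HO['4'],.116)"
```

```text
t 10.2 tcp [ 0.4717 -0.2329  0.1364] F [-0.38  0.28  0.44] delta mm [-0.1  0.4 20.4] ang [-0.09 -0.05 -0.11]
```

Request:
{"name": "drive_tool", "arguments": {
  "commands": [
    {"delta_pos": [0, 0, 5], "angular": [0, 0, 0], "fingers": 255},
    {"delta_pos": [0, 0, 9], "angular": [0, 0, 0], "fingers": 255},
    {"delta_pos": [0, 0, 11], "angular": [0, 0, 0], "fingers": 255},
    {"delta_pos": [0, 0, 13], "angular": [0, 0, 0], "fingers": 255},
    {"delta_pos": [0, 0, 15], "angular": [0, 0, 0], "fingers": 255},
    {"delta_pos": [0, 0, 17], "angular": [0, 0, 0], "fingers": 255},
    {"delta_pos": [0, 0, 19], "angular": [0, 0, 0], "fingers": 255},
    {"delta_pos": [0, 0, 21], "angular": [0, 0, 0], "fingers": 255}
  ]
}}

```text
time: 11.0
tcp_pos: [0.4725, -0.2331, 0.1163]
ee_rot: [3.141, -0.0, 1.27]
force: [-0.5, 1.3, 2.9]
gripper_width: -0.0002
gripper_force: 1.5
```

Request:
{"name": "drive_tool", "arguments": {
  "commands": [
    {"delta_pos": [0, 0, 1], "angular": [0, 0, 0], "fingers": 255},
    {"delta_pos": [0, 0, 2], "angular": [0, 0, 0], "fingers": 255},
    {"delta_pos": [0, 0, 3], "angular": [0, 0, 0], "fingers": 255}
  ]
}}

```text
time: 11.3
tcp_pos: [0.4724, -0.2331, 0.1132]
ee_rot: [3.142, -0.0, 1.27]
force: [-0.0, 0.8, 3.0]
gripper_width: 0.0
gripper_force: 1.5
```

Request:
{"name": "drive_tool", "arguments": {
  "commands": [
    {"delta_pos": [0, 0, 1], "angular": [0, 0, 0], "fingers": 255},
    {"delta_pos": [0, 0, 2], "angular": [0, 0, 0], "fingers": 255}
  ]
}}

```text
time: 11.5
tcp_pos: [0.4724, -0.2331, 0.1112]
ee_rot: [3.142, 0.0, 1.27]
force: [0.2, 0.8, 2.7]
gripper_width: 0.0004
gripper_force: 1.5
```

Request:
{"name": "drive_tool", "arguments": {
  "commands": [
    {"delta_pos": [0, 0, 2], "angular": [0, 0, 0], "fingers": 255},
    {"delta_pos": [0, 0, 4], "angular": [0, 0, 0], "fingers": 255},
    {"delta_pos": [0, 0, 6], "angular": [0, 0, 0], "fingers": 255},
    {"delta_pos": [0, 0, 8], "angular": [0, 0, 0], "fingers": 255},
    {"delta_pos": [0, 0, 10], "angular": [0, 0, 0], "fingers": 255},
    {"delta_pos": [0, 0, 11.5], "angular": [0, 0, 0], "fingers": 255},
    {"delta_pos": [0, 0, 13], "angular": [0, 0, 0], "fingers": 255},
    {"delta_pos": [0, 0, 14.5], "angular": [0, 0, 0], "fingers": 255},
    {"delta_pos": [0, 0, 15], "angular": [0, 0, 0], "fingers": 255}
  ]
}}

```text
time: 12.4
tcp_pos: [0.4727, -0.2332, 0.0966]
ee_rot: [3.141, 0.0, 1.27]
force: [0.2, 0.4, 6.7]
gripper_width: 0.0002
gripper_force: 3.4
```

Request:
{"name": "drive_tool", "arguments": {
  "commands": [
    {"delta_pos": [0, 0, 0.5], "angular": [0, 0, 0], "fingers": 255},
    {"delta_pos": [0, 0, 1], "angular": [0, 0, 0], "fingers": 255},
    {"delta_pos": [0, 0, 1], "angular": [0, 0, 0], "fingers": 255}
  ]
}}

```text
time: 12.7
tcp_pos: [0.4734, -0.2336, 0.0967]
ee_rot: [3.139, 0.001, 1.27]
force: [-0.8, 1.8, 7.8]
gripper_width: 0.0003
gripper_force: 4.3
```

Request:
{"name": "drive_tool", "arguments": {
  "commands": [
    {"delta_pos": [0, 0, -25], "angular": [0, 0, 0], "fingers": 255},
    {"delta_pos": [0, 0, -70], "angular": [0, 0, 0], "fingers": 255},
    {"delta_pos": [35, 0, -85], "angular": [0, 0, 0], "fingers": 0},
    {"delta_pos": [75, 0, -85], "angular": [0, 0, 0], "fingers": 0},
    {"delta_pos": [100, 0, -85], "angular": [0, 0, 0], "fingers": 0},
    {"delta_pos": [100, 0, -85], "angular": [0, 0, 0], "fingers": 0},
    {"delta_pos": [100, 0, -85], "angular": [0, 0, 0], "fingers": 0}
  ]
}}

```text
time: 13.4
tcp_pos: [0.5016, -0.1372, 0.1796]
ee_rot: [-3.141, 0.001, 1.271]
force: [-0.2, -0.4, 0.3]
gripper_width: 0.0724
gripper_force: 0.0
```

Run:
```python
from h import *
go(*HO['2'],.062)
c="side"
p,d=vision.read_camera(c); X=cloud(c,d,vision.camera_info(c)); cv2.imwrite("pics/s1.png",cv2.resize(p[180:420,220:540,::-1],None,fx=2,fy=2))
for k,h in HO.items():
    m=(np.hypot(X[...,0]-h[0],X[...,1]-h[1])<.016)&(p.min(-1)>130)&(X[...,2]<.14)&(X[...,2]>.08)
    print(k,m.sum(),np.percentile(X[m][:,2],[10,50,90]).round(4) if m.any() else "")
i=vision.camera_info("wrist"); p,d=vision.read_camera("wrist"); X=cloud("wrist",d,i); cv2.imwrite("pics/w1.png",p[:,:,::-1])
for k,h in HO.items():
    m=(np.hypot(X[...,0]-h[0],X[...,1]-h[1])<.02)&(p.min(-1)>110)&(X[...,2]<.14)&(X[...,2]>.085)
    if m.any(): Q=X[m]; print("w",k,m.sum(),((Q.min(0)+Q.max(0))/2).round(4),np.median(Q[:,2]).round(4))
```

```text
t 13.4 tcp [ 0.5016 -0.1372  0.1796] F [-0.24 -0.38  0.28] delta mm [-2.000e-01  1.000e-01  1.176e+02] ang [-0.06  0.04  0.05]
1 69 [0.0952 0.0961 0.097 ]
2 15 [0.0953 0.1038 0.1138]
3 2 [0.0942 0.095  0.0958]
4 156 [0.0951 0.0964 0.0974]
w 1 1152 [ 0.517  -0.0914  0.0941] 0.0961
w 2 1102 [ 0.5021 -0.1386  0.1027] 0.1131
w 3 839 [ 0.4875 -0.1861  0.0943] 0.0961
w 4 762 [ 0.4725 -0.2344  0.092 ] 0.0962
```

View pics/s1.png

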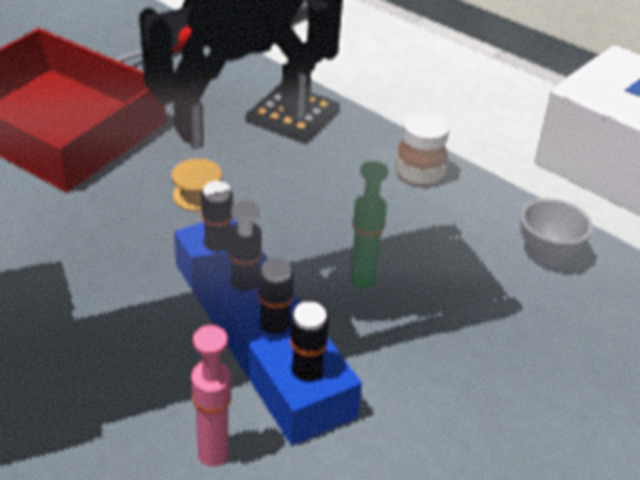

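The picture shows three plungers home (discs at (217,190), (277,268), (310,315), z 0.096) and syringe 2 jammed (disc at (245,215), z 0.113). Grasp syringe 2 by the collar.

Request:
{"name": "drive_tool", "arguments": {
  "commands": [
    {"delta_pos": [0, 0, 30], "angular": [0, 0, 0], "fingers": 0},
    {"delta_pos": [0, 0, 60], "angular": [0, 0, 0], "fingers": 0},
    {"delta_pos": [0, 0, 85], "angular": [0, 0, 0], "fingers": 0},
    {"delta_pos": [0, 0, 105], "angular": [0, 0, 0], "fingers": 0},
    {"delta_pos": [0, 0, 121], "angular": [0, 0, 0], "fingers": 0},
    {"delta_pos": [0, 0, 121], "angular": [0, 0, 0], "fingers": 0},
    {"delta_pos": [0, 0, 121], "angular": [0, 0, 0], "fingers": 120},
    {"delta_pos": [0, 0, 121], "angular": [0, 0, 0], "fingers": 255},
    {"delta_pos": [0, 0, 121], "angular": [0, 0, 0], "fingers": 255},
    {"delta_pos": [0, 0, 121], "angular": [0, 0, 0], "fingers": 255},
    {"delta_pos": [0, 0, 121], "angular": [0, 0, 0], "fingers": 255},
    {"delta_pos": [0, 0, 121], "angular": [0, 0, 0], "fingers": 255}
  ],
  "force": 30
}}

```text
time: 14.7
tcp_pos: [0.5027, -0.1378, 0.0603]
ee_rot: [3.14, 0.0, 1.27]
force: [-0.4, -0.1, 5.7]
gripper_width: 0.0251
gripper_force: 29.5
```

Request:
{"name": "drive_tool", "arguments": {
  "commands": [
    {"delta_pos": [0, 0, -10], "angular": [0, 0, 0], "fingers": 255},
    {"delta_pos": [0, 0, -30], "angular": [0, 0, 0], "fingers": 255},
    {"delta_pos": [0, 0, -60], "angular": [0, 0, 0], "fingers": 255},
    {"delta_pos": [0, 0, -95], "angular": [0, 0, 0], "fingers": 255},
    {"delta_pos": [0, 0, -110], "angular": [0, 0, 0], "fingers": 255},
    {"delta_pos": [0, 0, -110], "angular": [0, 0, 0], "fingers": 255}
  ]
}}

```text
time: 15.3
tcp_pos: [0.5039, -0.1383, 0.1726]
ee_rot: [3.135, 0.001, 1.27]
force: [0.6, 0.1, -0.0]
gripper_width: 0.0256
gripper_force: 30.1
```

Run:
```python
from h import *
go(.5447,.1992,.17); print(manip.get_state()["gripper_width"])
p,d=vision.read_camera("side"); cv2.imwrite("pics/s2.png",p[100:420,150:550,::-1])
```

```text
t 15.3 tcp [ 0.5039 -0.1383  0.1726] F [ 0.64  0.09 -0.03] delta mm [334.4 -61.    2. ] ang [ 0.36  0.04 -0.02]
0.025591408032597195
```

View pics/s2.png

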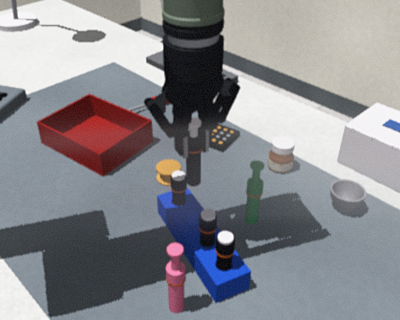

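Held with the jam unchanged at (195,130), and the other three still stand in the rack. Carry it to the bin.

Request:
{"name": "drive_tool", "arguments": {
  "commands": [
    {"delta_pos": [20, -4, 0], "angular": [0, 0, 0], "fingers": 255},
    {"delta_pos": [55, -10, 0], "angular": [0, 0, 0], "fingers": 255},
    {"delta_pos": [95, -17, 0], "angular": [0, 0, 0], "fingers": 255},
    {"delta_pos": [135, -25, 0], "angular": [0, 0, 0], "fingers": 255},
    {"delta_pos": [175, -32, 0], "angular": [0, 0, 0], "fingers": 255},
    {"delta_pos": [215, -39, 0], "angular": [0, 0, 0], "fingers": 255},
    {"delta_pos": [255, -47, 0], "angular": [0, 0, 0], "fingers": 255},
    {"delta_pos": [290, -53, 0], "angular": [0, 0, 0], "fingers": 255},
    {"delta_pos": [320, -58, 0], "angular": [0, 0, 0], "fingers": 255},
    {"delta_pos": [334, -61, 0], "angular": [0, 0, 0], "fingers": 255},
    {"delta_pos": [334, -61, 0], "angular": [0, 0, 0], "fingers": 255},
    {"delta_pos": [334, -61, 0], "angular": [0, 0, 0], "fingers": 255}
  ]
}}

```text
time: 16.55
tcp_pos: [0.5419, 0.1985, 0.1681]
ee_rot: [-3.14, 0.002, 1.27]
force: [-0.9, 0.1, -1.3]
gripper_width: 0.0253
gripper_force: 30.1
```

Request:
{"name": "drive_tool", "arguments": {
  "commands": [
    {"delta_pos": [0, 0, 25], "angular": [0, 0, 0], "fingers": 255},
    {"delta_pos": [0, 0, 55], "angular": [0, 0, 0], "fingers": 255},
    {"delta_pos": [0, 0, 85], "angular": [0, 0, 0], "fingers": 255},
    {"delta_pos": [0, 0, 100], "angular": [0, 0, 0], "fingers": 255},
    {"delta_pos": [0, 0, 106], "angular": [0, 0, 0], "fingers": 255},
    {"delta_pos": [0, 0, 108], "angular": [0, 0, 0], "fingers": 255},
    {"delta_pos": [0, 0, 108], "angular": [0, 0, 0], "fingers": 255}
  ]
}}

```text
time: 17.25
tcp_pos: [0.5438, 0.1994, 0.0624]
ee_rot: [3.14, -0.001, 1.27]
force: [0.9, -0.0, -0.5]
gripper_width: 0.0246
gripper_force: 30.1
```

Request:
{"name": "drive_tool", "arguments": {
  "commands": [
    {"delta_pos": [0, 0, 1.5], "angular": [0, 0, 0], "fingers": 255},
    {"delta_pos": [0, 0, 3], "angular": [0, 0, 0], "fingers": 255},
    {"delta_pos": [0, 0, 3], "angular": [0, 0, 0], "fingers": 120},
    {"delta_pos": [0, 0, 3], "angular": [0, 0, 0], "fingers": 80},
    {"delta_pos": [0, 0, 3], "angular": [0, 0, 0], "fingers": 80},
    {"delta_pos": [0, 0, 3], "angular": [0, 0, 0], "fingers": 80},
    {"delta_pos": [0, 0, -20], "angular": [0, 0, 0], "fingers": 80},
    {"delta_pos": [0, 0, -60], "angular": [0, 0, 0], "fingers": 80},
    {"delta_pos": [0, 0, -100], "angular": [0, 0, 0], "fingers": 80},
    {"delta_pos": [0, 0, -140], "angular": [0, 0, 0], "fingers": 80},
    {"delta_pos": [0, 0, -140], "angular": [0, 0, 0], "fingers": 80},
    {"delta_pos": [0, 0, -140], "angular": [0, 0, 0], "fingers": 80}
  ]
}}

```text
time: 18.45
tcp_pos: [0.5436, 0.1998, 0.2029]
ee_rot: [3.139, -0.002, 1.27]
force: [-0.5, 0.8, -0.8]
gripper_width: 0.0585
gripper_force: 0.0
```

Run:
```python
from h import *
p,d=vision.read_camera("side"); cv2.imwrite("pics/s3.png",p[100:420,100:550,::-1])
i=vision.camera_info("wrist"); p,d=vision.read_camera("wrist"); X=cloud("wrist",d,i)
m=(np.hypot(X[...,0]-.544,X[...,1]-.199)<.06)&(p.min(-1)>110)&(X[...,2]>.06)&(X[...,2]<.15); print(m.sum(), X[m].mean(0).round(3) if m.any() else "",X[m][:,2].max().round(4) if m.any() else "")
```

```text
920 [0.543 0.2   0.111] 0.1134
```

View pics/s3.png

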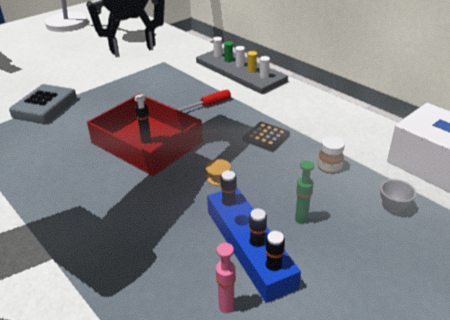

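The sticking syringe stands in the bin at (142,115) with its plunger at the jam (top 0.111). The other three stand in the rack with plungers home, and the bystanders have not moved.

```bash
python3 -c "
from plant import manip
print(manip.job_done())"
```

```text
the job is handed in; nothing more can be done
None
```

I handed the job in: the sticking syringe, second from the rack's left (bin) end, stands in the red reject bin with its plunger left at about 13 mm. The other three stand in the rack with plungers fully home, and nothing else on the bench was disturbed (18.5 s of the 56 s used).

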